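# Press the pointed gauge plate into its foam tray

### The job

Take the pointed aluminium gauge plate out of the slotted rack, lay it down flat on the bench and let go, then take it again by its long sides and press it, point first into the pointed end, into the matching cutout of the foam tray until it is fully home and flush with the foam all round. Leave the other two plates standing in the rack and do not disturb the steel block on the bench.

Things in the scene. Friction and masses are not known exactly. Their poses are not given: they have to be found in the camera images.
- gauge: bright aluminium pointed plate like a blunt arrow: 86 mm long (64 straight, then a 90 degree point of 22), 44 wide, 22 thick, 0.18 kg, two dark dots on each face; either face may end up on top. Origin at mid length, width and thickness (centre of mass 7 mm behind); x to the tip, y across the width, z through the thickness. Starts on a long edge in the rack, y up, origin 28 mm over the bench
- gauge_nose (a point): tip of the plate's point at mid thickness, 43 mm along x from the plate's origin. Put on the bench on its long edge the plate stays standing, 44 mm high; a sideways push near its top edge tips it over onto its face, and then its origin is 11 mm over the bench
- rack: pale wooden rack, fixed: 70 mm (x) by 165 mm (y) by 20 mm high, origin at the centre of its underside; three slots along its x axis, 55 mm apart in y, 24.4 mm wide, open at both ends, floor 6 mm over the bench. One plate stands in each slot, in any order, tops 50 mm over the bench; the point is toward +x. The bench between rack and tray is free
- tray: blue-rimmed tray with dark grey firm foam, fixed: 148 mm (x) by 168 mm (y), foam top 30 mm over the bench, origin at the centre of its underside. Nearer its -y side a small steel plate is already seated; nearer +y is the empty pointed cutout, 22 mm deep, floor 8 mm over the bench, 1 mm wider than the plate on every side, with a 3 mm chamfer at the mouth and a thumb notch at the blunt end
- pocket (a point): where the plate's origin must be when home: 19 mm over the bench, in the cutout; x along the cutout to its point, z up. Two springy ribs on each long side grip the plate: laid in loosely it stops 8 to 12 mm proud and must be pressed down: at 8 to 20 N it gives suddenly; press until it stands on the cutout's floor, its top level with the foam
- pocket_nose (a point): where the tip of the gauge plate must be when it is home, 43 mm along x from point pocket
- dark_plate: dark steel plate with square ends, 78 x 44 x 22 mm, standing on a long edge in the rack; stays there. Origin at its middle
- red_plate: red plate with square ends, 78 x 44 x 22 mm, standing on a long edge in the rack; stays there. Origin at its middle
- steel_block: small grey steel block with two holes, 35 x 60 x 22 mm, loose on the bench; to be left alone. Origin at the centre of its underside
Things that resemble listed ones, but are neither listed nor needed, are in the scene too. What is shaped like the gauge but pink is not meant.

How it is judged:
By the outcome, as a careful person would: the job done as asked, in the order asked, and still so for the second after the job is handed in, with the robot touching nothing.
It also fails if it takes over 62 s, if anything falls off the work surface, if the arm or the gripper's body presses on something with over 40 N, if the wrist force passes 120 N, or if a joint passes its speed limit or range.

### The arm

A 6-joint arm with a two-finger parallel gripper is mounted at the origin on a cart in front of the work surface, level with it; the furniture and walls round the work are solid. World frame = base frame: x ahead of the robot, y to its left, z up, the work surface at z = 0. Lengths are in m, angles in rad, forces in N, time in s.
With the tool pointing down it reaches from about 0.35 to 0.925 m from the base axis. Payload 6.4 kg.
Tool frame: the origin (TCP) lies at the very end of the fingers, on their centre line; the grasp point (between the pads) lies 19 mm behind it; z points along the fingers, y is the line along which they close (so a half turn about z gives the same grasp; the last joint's range is limited). The gripper opens to 85 mm and grips with 20 to 120 N. Pads are 22 mm wide; open, the fingers measure 114 mm over their backs; the gripper's body (76 mm by 85 mm) begins 54 mm behind the grasp point. The pads swing forward as they close: fully open they stand 13 mm farther back than shut.
Start: joints at [0.955, 0.245, 1.558, -0, 1.339, -0.174], TCP at [0.278, 0.588, 0.231] pointing down, gripper open.
Joint ranges: [-3.13, 3.13], [-1.02, 2.26], [0.13, 2.54], [-0.95, 4.09], [0.21, 2.88], [-2.74, 2.74]. Speed limits (rad/s): [2.57, 2.57, 3.14, 3.14, 3.14, 3.14].

### API

Orientations are given as a unit quaternion [x, y, z, w].
In Python, from workcell import ctrl gives the robot as it stands. Calls block until the motion is done:
- ctrl.move_ptp(position, orientation): joint-space move of the TCP to a pose.
- ctrl.move_linear(position, velocity=0.15, attitude=None): straight line of the TCP; attitude=None keeps the orientation; velocity is the mean speed in m/s.
- ctrl.set_joints(angles): joint-space move.
- ctrl.release() and ctrl.close_gripper(grasp_force=None): open the fingers fully, or close them until they stop; grasp_force is the grip in N (None keeps the last).
- ctrl.pause(seconds).
- ctrl.inverse_kinematics(position, orientation): joint angles nearest the present ones, or None.
- ctrl.observe(): the state.
- ctrl.get_image(name): name is "scene" or "top"; returns a dict with "img" (384x512x3 uint8, blue, green, red), "depth" (384x512 float32, m along the optical axis (not along the pixel's ray), 0 where there is no reading), "camera_matrix" (3x3 intrinsics, pixels), "R" (3x3) and "t" (3): a world point X has camera coordinates R X + t. Camera axes: x right, y down, z forward; pixel columns grow to the right and rows downward; lengths in m; the calibration is good to about 2 mm. A picture is of the moment at which its call begins.
A pose or a line that the arm cannot do raises ctrl.Unreachable and nothing moves.
- ctrl.hand_in(): hands the job in; it is judged then, once.
Trained networks look in a picture, given as the dict that the camera call returned (one of the last four; its "shot" number tells which), for a name from the list of things; names that differ only in an ending like _2 or _b are one class to them, and where a whole thing is asked for, a point or a joint stands for the part that bears it (a point fixed in the world has none). Each returns a list of dicts, best first, with "score" (0 to 1); they miss things now and then, are a little off and sometimes report something else, mostly with a low value. They report only what shows in the picture. A call takes as long as a camera call. They do not tell look-alikes from the thing itself.
- ctrl.find_in(picture, label): "bbox" ([left, top, width, height] as shares, 0 to 1, of the picture: columns of its width, rows of its height, round what is visible of it).
- ctrl.regions_of(picture, label): "region" (384x512 bool, what is visible of it) and "bbox" ([left, top, width, height] as shares, 0 to 1, of the picture: columns of its width, rows of its height, round what is visible of it).
- ctrl.mark_of(picture, label): "location" ([column, row] as shares, 0 to 1, of the picture: columns of its width, rows of its height: a listed point, or the origin of a listed thing).
The state is a dict: "time": time; "q": joint angles; "qd": joint speeds; "effort": joint torques, N m; "tcp_pos": TCP position; "tool_rot": TCP orientation; "contact_force": force on the tool from outside, world axes, zero at the start; "torque": the same for the moment, N m; "opening": opening from 0.0 (shut) to 1.0 (fully open); "gripper_force": force on a finger pad.
Only numpy, scipy, OpenCV 4.12 (cv2) and the standard library are available. Lean on these libraries where they do the work, as an engineer would, in place of code of your own. Each camera call takes 0.05 s, during which the arm holds its last target. There are 200 camera calls.

## Working session

There is one attempt and no reset: what is moved stays moved. The work goes in short steps, each a Python script; the robot and the scene stay as the last script left them, time stands still between calls to the robot, and variables do not carry over. Pictures are saved under pics/ and viewed, at most 10 in all, crops included, and the job is handed in when it is done.

```bash
mkdir -p pics; ls; cat > h.py <<'E'
import numpy as np, cv2
from workcell import ctrl
def world(p,c,r,z=None):
    K=p["camera_matrix"];R=np.array(p["R"]);t=np.array(p["t"])
    ray=np.linalg.inv(K)@np.array([c,r,1.0])
    C=-R.T@t; d=R.T@ray
    if z is None:
        return C+d*p["depth"][int(round(r)),int(round(c))]
    return C+d*(z-C[2])/d[2]
def pix(p,X):
    v=p["camera_matrix"]@(np.array(p["R"])@np.array(X)+np.array(p["t"]));return v[:2]/v[2]
E
python3 - <<'E'
from h import *
ims=[]
np.set_printoptions(precision=4,suppress=True)
for n in("scene","top"):
    p=ctrl.get_image(n);ims.append(p["img"])
    print(n,"cam",-np.array(p["R"]).T@p["t"])
    for l in("gauge","rack","tray","steel_block","dark_plate","red_plate"):
        print(l,[(round(float(d["score"]),2),(np.array(d["bbox"])*[512,384,512,384]).astype(int).tolist()) for d in ctrl.find_in(p,l)[:4]])
    for l,z in(("gauge_nose",.028),("gauge",.028),("pocket",.019),("pocket_nose",.019),("rack",0),("tray",0),("steel_block",0)):
        for d in ctrl.mark_of(p,l)[:3]:
            u=np.array(d["location"])*[512,384]; print(l,round(float(d["score"]),2),u,world(p,*u,z=z))
    cv2.imwrite(f"pics/{n}0.png",p["img"])
print(ctrl.observe())
E
```

```text
pics
scene cam [-0.0621 -0.4754  0.8336]
gauge [(0.91, [188, 170, 25, 25]), (0.65, [168, 202, 30, 21])]
rack [(0.64, [183, 178, 47, 25])]
tray [(0.96, [295, 234, 85, 75])]
steel_block [(0.51, [277, 175, 21, 16]), (0.27, [185, 169, 48, 34])]
dark_plate [(0.89, [208, 175, 22, 22]), (0.5, [289, 231, 93, 76]), (0.43, [190, 171, 24, 21])]
red_plate [(0.79, [176, 159, 26, 28]), (0.24, [173, 170, 60, 31])]
gauge_nose 0.97 [197.3248 212.6976] [0.3881 0.1173 0.028 ]
gauge_nose 0.54 [211.6096 173.6064] [0.5242 0.2039 0.028 ]
gauge 0.93 [184.4224 208.8192] [0.3736 0.1537 0.028 ]
gauge 0.63 [202.5984 180.096 ] [0.4863 0.2026 0.028 ]
gauge 0.55 [286.72   185.8176] [0.6376 0.0063 0.028 ]
pocket 0.85 [326.2976 255.8976] [ 0.5152 -0.2201  0.019 ]
pocket_nose 0.91 [340.2752 251.904 ] [ 0.5497 -0.2388  0.019 ]
pocket_nose 0.72 [326.5024 255.7824] [ 0.5159 -0.2202  0.019 ]
rack 0.56 [202.3936 185.5872] [0.4884 0.2087 0.    ]
tray 0.72 [331.3152 271.9872] [ 0.4967 -0.2514  0.    ]
steel_block 0.7 [288.7168 184.8192] [0.6695 0.0213 0.    ]
top cam [0.4089 0.0428 0.9577]
gauge [(0.89, [181, 184, 10, 28]),
[... 542 characters left out ...]
6  186.0864] [ 0.5241 -0.2218  0.019 ]
pocket_nose 0.89 [355.3792 174.1056] [ 0.5563 -0.2379  0.019 ]
tray 0.93 [359.3216 189.888 ] [ 0.5161 -0.2529  0.    ]
steel_block 0.77 [254.208  133.0176] [0.6729 0.0319 0.    ]
{'time': 1.4, 'q': array([ 0.9549,  0.2451,  1.5578, -0.    ,  1.3387, -0.1741]), 'qd': array([ 0.0014, -0.0005,  0.0004,  0.0001,  0.0007,  0.0016]), 'effort': array([  0.0003, -42.9516, -32.641 ,  -0.0001,   0.0005,  -0.    ]), 'tcp_pos': array([0.2779, 0.5876, 0.2313]), 'tool_rot': array([ 0.2191,  0.9757, -0.    ,  0.    ]), 'contact_force': array([ 0.7997, -0.3505,  0.0783]), 'torque': array([-0.0019,  0.0174, -0.0141]), 'gripper_force': 0.0, 'opening': 1.0001932784084233}
```

```bash
python3 - <<'E'
import cv2,numpy as np
a=cv2.imread("pics/scene0.png")[130:330,150:400];b=cv2.imread("pics/top0.png")[100:300,150:400]
cv2.imwrite("pics/pair.png",np.hstack([cv2.resize(a,(400,320),interpolation=cv2.INTER_CUBIC),cv2.resize(b,(400,320),interpolation=cv2.INTER_CUBIC)]))
c=cv2.imread("pics/top0.png")[165:275,140:230]
d=cv2.imread("pics/top0.png")[140:250,310:410]
cv2.imwrite("pics/crop.png",np.hstack([cv2.resize(c,None,fx=4,fy=4,interpolation=cv2.INTER_CUBIC),cv2.resize(d,None,fx=4,fy=4,interpolation=cv2.INTER_CUBIC)]))
E
```

```text
(no output)
```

View pics/top0.png

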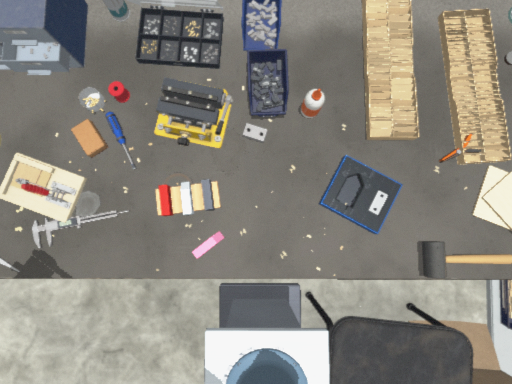

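View pics/crop.png

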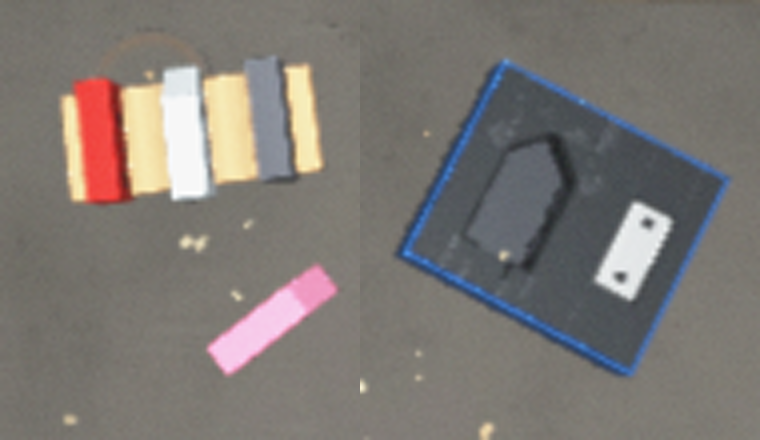

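View pics/scene0.png

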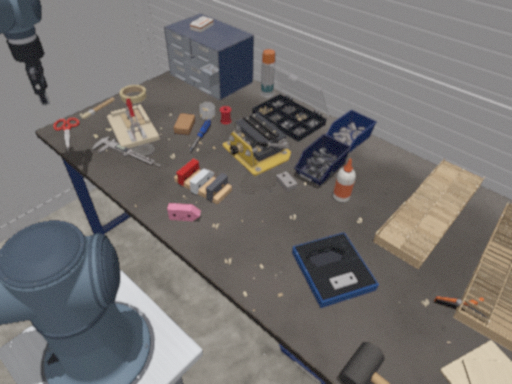

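Candidates in top image: the bright plate in the middle slot (186,198), the pink look-alike (208,245), the pale two-hole steel block (255,132) and the pale plate seated in the tray (379,202). By description the gauge is the bright one in the middle slot, with its point at +x (up). The cutout is at (350,186), pointing up-right. The 114 mm of the open fingers can't straddle it between its neighbours, so I'll slide it out along the slot first. Next I measure precisely.

```bash
cat >> h.py <<'E'
def cloud(p):
    K=p["camera_matrix"];R=np.array(p["R"]);t=np.array(p["t"])
    v,u=np.mgrid[0:384,0:512]; D=p["depth"]
    P=np.stack([(u-K[0,2])/K[0,0]*D,(v-K[1,2])/K[1,1]*D,D],-1)
    W=(P-t)@R; W[D==0]=np.nan
    return W
def onplane(p,mask,z):
    v,u=np.nonzero(mask); K=p["camera_matrix"];R=np.array(p["R"]);t=np.array(p["t"])
    C=-R.T@t; d=np.stack([(u-K[0,2])/K[0,0],(v-K[1,2])/K[1,1],np.ones(len(u))],-1)@R
    return (C+d*((z-C[2])/d[:,2])[:,None])[:,:2]
def rect(P):
    (c,s,a)=cv2.minAreaRect((P*1000).astype(np.float32)); b=cv2.boxPoints((c,s,a))
    e=b[1]-b[0] if np.linalg.norm(b[1]-b[0])>np.linalg.norm(b[2]-b[1]) else b[2]-b[1]
    return np.array(c),np.array(s),np.degrees(np.arctan2(e[1],e[0]))
E
python3 - <<'E'
from h import *
np.set_printoptions(precision=2,suppress=True)
for n in("top","scene"):
    p=ctrl.get_image(n); W=cloud(p); z=W[...,2]; img=p["img"].astype(int); hsv=cv2.cvtColor(p["img"],cv2.COLOR_BGR2HSV)
    inr=(abs(W[...,0]-.486)<.08)&(abs(W[...,1]-.206)<.11)
    t=inr&(z>.044)&(z<.058)
    print(n,"z of plate tops",np.nanmedian(z[t]))
    k,lab,st,ce=cv2.connectedComponentsWithStats(t.astype(np.uint8))
    for i in range(1,k):
        if st[i,4]<60: continue
        m=lab==i; print("plate",st[i],p["img"][m].mean(0),*rect(onplane(p,m,.05)))
    m=inr&(z>.008)&(z<.058); print("rack all",*rect(onplane(p,m,.03)))
    wood=inr&(z>.015)&(z<.026)&(hsv[...,0]>8)&(hsv[...,0]<30)&(hsv[...,1]>50)&(hsv[...,2]>150)
    print("wood",wood.sum(),np.nanmedian(z[wood]),*rect(onplane(p,wood,.02)))
    int_=(abs(W[...,0]-.516)<.13)&(abs(W[...,1]+.25)<.13)
    m=int_&(z>.02)&(z<.04); print("tray",np.nanmedian(z[m]),*rect(onplane(p,m,.03)))
    m=int_&(hsv[...,0]>100)&(hsv[...,0]<125)&(hsv[...,1]>130); print("blue",*rect(onplane(p,m,.03)))
    c=onplane(p,np.ones((384,512),bool),.03).reshape(384,512,2)
    near=np.hypot(c[...,0]-.522,c[...,1]+.222)<.06
    m=near&(z<.025); k,lab,st,ce=cv2.connectedComponentsWithStats(m.astype(np.uint8)); i=1+np.argmax(st[1:,4])
    q=onplane(p,lab==i,.03); print("pocket",st[i],np.nanmedian(z[lab==i]),q.mean(0)*1000,*rect(q)); np.save(f"pocket_{n}.npy",q)
    for l in("steel_block",):
        pass
E
```

```text
top z of plate tops 0.04995984399036422
plate [201 179  12  31 266] [148.75 142.02 140.12] [498.35 154.41] [77.96 22.39] 7.5701866
plate [158 185  12  31 274] [ 70.13  78.67 235.94] [484.07 262.76] [77.78 23.51] 7.5214543
plate [180 186  12  29 244] [243.51 243.68 243.01] [483.07 207.7 ] [70.47 22.99] 8.3701515
rack all [475.42 204.91] [116.42 163.76] -82.4513
wood 790 0.02018810004560325 [491.14 208.9 ] [ 70.22 164.98] -82.41539
tray 0.029913557518291188 [ 503.01 -247.  ] [167.91 148.92] 61.5789
blue [ 503.22 -246.41] [166.91 148.72] 61.566734
pocket [336 174  26  35 540] 0.008804052869727703 [ 509.66 -217.36] [ 511.05 -219.51] [47.32 98.02] -29.036205
scene z of plate tops 0.04817231377007387
plate [176 159  23  17 149] [ 52.42  54.81 175.53] [478.52 257.7 ] [80.5 25.5] 7.67617
plate [190 169  20  16 134] [201.46 199.81 199.2 ] [475.31 202.1 ] [66.21 26.04] 7.3814235
plate [205 173  23  19 157] [105.33 101.42 103.25] [493.73 150.67] [78.2  23.95] 10.35694
rack all [471.51 197.02] [143.77 178.77] -82.73797
wood 248 0.018355209569946462 [485.6  204.06] [ 70.82 166.65] -82.17252
tray 0.028797908712553878 [ 496.37 -252.42] [171.28 150.19] 61.43418
blue [ 374.2  -280.47] [254.25 213.83] 12.777674
pocket [308 246  36  21 485] 0.008311833380203902 [ 505.25 -221.61] [ 507.96 -222.  ] [47.08 93.66] -29.54466
```

```bash
cat >> h.py <<'E'
from scipy.optimize import minimize
def fit_pent(P,M,x0,gfix=None):
    """P: Nx2 mm, M: occupancy; pentagon outline fit, blunt end ignored"""
    def loss(a):
        cx,cy,th,g=a; c,s=np.cos(th),np.sin(th); d=P-[cx,cy]
        x=d@[c,s]; y=d@[-s,c]
        sd=np.maximum(abs(y)-22-g,(x+abs(y)-43)/2**.5-g)
        w=(x>-32)&(x<70)&(abs(y)<45)
        return ((1/(1+np.exp(np.clip(sd/.8,-30,30)))-M)**2*w).sum()/w.sum()
    best=None
    for dx in(-6,0,6):
        r=minimize(loss,np.array(x0)+[dx,0,0,0],method="Nelder-Mead",options=dict(initial_simplex=np.array(x0)+[dx,0,0,0]+np.array([[0,0,0,0],[4,0,0,0],[0,4,0,0],[0,0,.08,0],[0,0,0,1]])))
        if best is None or r.fun<best.fun: best=r
    return best
E
python3 - <<'E'
from h import *
np.set_printoptions(precision=2,suppress=True)
p=ctrl.get_image("top");W=cloud(p);z=W[...,2]
th0=np.radians(-28.45);u=np.array([np.cos(th0),np.sin(th0)]);v=np.array([-u[1],u[0]])
for zt,zm in((.029,.03),(.026,.028),(.022,.026),(.018,.022)):
    c=onplane(p,np.ones((384,512),bool),zm)*1000
    near=np.hypot(c[:,0]-515,c[:,1]+220)<75
    r=fit_pent(c[near],(z.ravel()[near]<zt).astype(float),[515,-220,th0,2])
    d=r.x[:2]-[503.1,-246.7]
    print(zt,r.x,np.degrees(r.x[2]),r.fun,"in tray",d@u,d@v)
s=ctrl.get_image("top"); f=s["camera_matrix"][0,0]; print("t",ctrl.observe()["time"],"mm/px",958/f)
E
```

```text
0.029 [ 516.73 -222.47   -0.48    2.97] -27.73375472551563 0.13897895979207567 in tray 0.44425805012699016 27.801267932829177
0.026 [ 517.45 -222.23   -0.5     1.01] -28.5540537787678 0.011626849302912672 in tray 0.9592874685325423 28.346974012982347
0.022 [ 517.2  -221.99   -0.49    0.4 ] -28.166070860473873 0.009507593308452442 in tray 0.6203303821429156 28.442703198365162
0.018 [ 519.38 -223.     -0.49   -0.81] -28.35114871901843 0.00952988245578612 in tray 3.0239925075539364 28.592680150942634
t 1.6 mm/px 2.6888064546719437
```

```bash
cat >> h.py <<'E'
RACK=np.array([.4911,.2089]);RY=np.radians(7.55)
PK=np.array([.5173,-.2221]);PY=np.radians(-28.45)
def rk(x,y,z): 
    c,s=np.cos(RY),np.sin(RY); return [RACK[0]+c*x-s*y,RACK[1]+s*x+c*y,z]
def down(phi): # phi: angle of closing line in world
    a=(phi+np.pi/2)/2; return [np.cos(a),np.sin(a),0.,0.]
def best(pos,phi):
    "closing direction phi or phi+pi, whichever keeps joint 6 small"
    c=[]
    for f in(phi,phi+np.pi,phi-np.pi):
        q=ctrl.inverse_kinematics(pos,down(f))
        if q is not None: c.append((np.abs(np.array(q)-ctrl.observe()["q"]).max(),f,abs(q[5])))
    c=[k for k in c if k[2]<2.6]; return min(c)[1]
def ob(tag=""):
    o=ctrl.observe(); print(tag,"t=%.1f"%o["time"],"tcp",np.round(o["tcp_pos"],4),"F",np.round(o["contact_force"],1),"op %.3f gf %.1f"%(o["opening"],o["gripper_force"])); return o
E
python3 - <<'E'
from h import *
f=best(rk(-.068,0,.13),RY+np.pi/2)
ctrl.close_gripper(40); ob("shut")
ctrl.move_ptp(rk(-.068,0,.13),down(f)); ob()
ctrl.move_linear(rk(-.068,0,.027),velocity=.2); ob()
ctrl.move_linear(rk(-.035,0,.027),velocity=.06); ob("mid")
ctrl.move_linear(rk(-.020,0,.027),velocity=.05); ob("end")
ctrl.move_linear(rk(-.030,0,.027),velocity=.15)
ctrl.move_linear(rk(-.060,0,.13),velocity=.3); ctrl.release(); ob()
p=ctrl.get_image("top");W=cloud(p);z=W[...,2]
t=(abs(W[...,0]-.49)<.12)&(abs(W[...,1]-.21)<.1)&(z>.046)&(z<.056)
k,lab,st,ce=cv2.connectedComponentsWithStats(t.astype(np.uint8))
for i in range(1,k):
    if st[i,4]>60: print(st[i],p["img"][lab==i].mean(0),*rect(onplane(p,lab==i,.05)))
cv2.imwrite("pics/push.png",cv2.resize(p["img"][150:270,130:270],(700,600)))
E
```

```text
shut t=2.4 tcp [0.2779 0.5876 0.2313] F [0.7 0.2 0.3] op 0.000 gf 0.0
 t=3.9 tcp [0.424  0.2005 0.1304] F [-0.5  0.2 -0.3] op 0.001 gf 0.0
 t=4.6 tcp [0.4244 0.2004 0.0277] F [-0.2  0.5  1. ] op -0.000 gf 0.0
mid t=5.3 tcp [0.4566 0.2043 0.0269] F [-0.3  0.3 -0.4] op 0.005 gf 0.0
end t=5.8 tcp [0.4718 0.2063 0.0271] F [-0.4 -0.5  0.5] op -0.001 gf 0.0
 t=7.3 tcp [0.4316 0.201  0.13  ] F [ 0.2 -0.1  0.4] op 1.001 gf 0.0
[179 173  11  22 123] [241.41463415 240.62601626 238.82113821] [524.63525391 212.48948669] [55.88954926 22.4670639 ] 9.353952
[201 179  12  30 252] [153.01190476 145.76587302 143.24603175] [499.21539307 154.62445068] [76.12765503 22.18015099] 7.9833407
```

View pics/push.png

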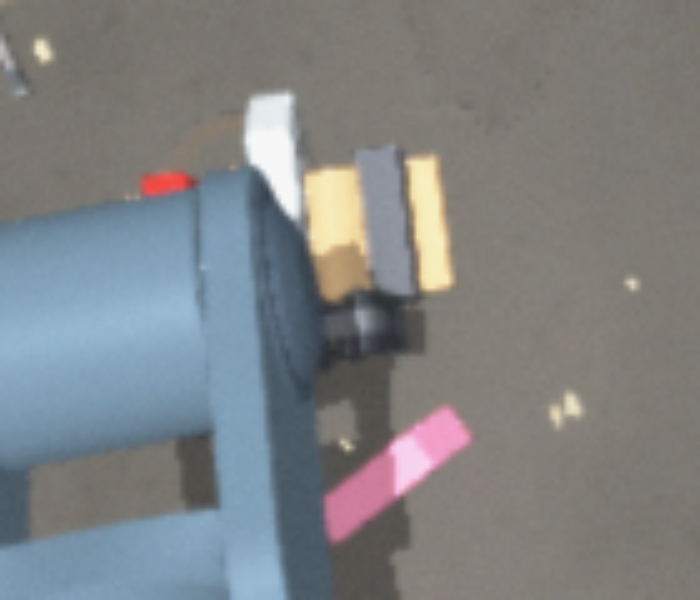

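```bash
python3 - <<'E'
from h import *
f=best(rk(.056,0,.12),RY+np.pi/2)
ctrl.move_ptp(rk(.056,0,.12),down(f))
ctrl.move_linear(rk(.056,0,.022),velocity=.15); o=ob("at")
if np.abs(o["contact_force"]).max()>6: raise SystemExit
ctrl.close_gripper(60); o=ob("grip")
if not .2<o["opening"]<.33: raise SystemExit
ctrl.move_linear(rk(.056,0,.04),velocity=.08); ob()
ctrl.move_linear(rk(.056,0,.15),velocity=.25); ob("lift")
u=np.array([np.cos(PY),np.sin(PY)])
T=np.array([.49,.05])+.021*u
f=best([*T,.12],PY+np.pi/2)
# gauge tip must stay on tool side: rotate from RY to PY by the same branch
f0=f; print("f",f)
ctrl.move_ptp([*T,.10],down(f)); ob("over")
p=ctrl.get_image("scene"); c=pix(p,[.49,.05,.1]).astype(int); print(c)
x,y=max(c[0]-70,0),max(c[1]-55,0)
cv2.imwrite("pics/held.png",cv2.resize(p["img"][y:y+110,x:x+140],(700,550)))
E
```

```text
at t=8.7 tcp [0.5472 0.2165 0.0231] F [0.1 0.3 0.8] op 0.999 gf 0.0
grip t=9.3 tcp [0.5469 0.2163 0.0225] F [-1.4 -0.7  3.5] op 0.246 gf 60.3
 t=9.7 tcp [0.5471 0.2164 0.0408] F [ 0.6  0.9 -1.2] op 0.243 gf 59.8
lift t=10.3 tcp [0.5457 0.2161 0.1486] F [-0.9  0.1 -3.1] op 0.244 gf 59.8
f 1.0742501546025098
over t=11.0 tcp [0.5083 0.0405 0.0994] F [ 0.6 -0.4 -0.8] op 0.246 gf 59.8
[240 186]
```

View pics/held.png

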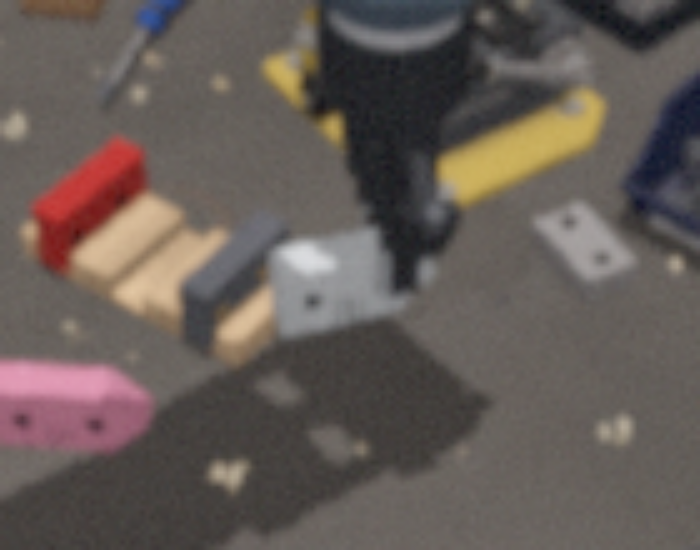

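The gauge is held near its point at (240,186). It is level, blunt end to the left, and the other two plates still stand in the rack. Next I set it on edge and tip it.

```bash
python3 - <<'E'
from h import *
u=np.array([np.cos(PY),np.sin(PY)]);v=np.array([-u[1],u[0]])
G=np.array([.49,.05]);T=G+.021*u;f=PY+np.pi/2
ctrl.move_linear([*T,.024],velocity=.15); ob()
z=.020
while z>.011:
    ctrl.move_linear([*T,z],velocity=.03)
    if ctrl.observe()["contact_force"][2]>5: break
    z-=.0015
ob("down"); ctrl.release(); ob("rel")
ctrl.move_linear([*T,.09],velocity=.25)
S=G-.004*u+.040*v
ctrl.close_gripper(40)
ctrl.move_linear([*S,.09],velocity=.3)
p=ctrl.get_image("top");W=cloud(p);Z=W[...,2]
t=(np.hypot(W[...,0]-.49,W[...,1]-.05)<.07)&(Z>.035)&(Z<.05)
print(t.sum(), rect(onplane(p,t,.044)) if t.sum()>20 else "")
ctrl.move_linear([*S,.036],velocity=.2); ob("beside")
E=S-.044*v
ctrl.move_linear([*E,.036],velocity=.07); ob("pushed")
ctrl.move_linear([*S,.10],velocity=.3)
ctrl.move_linear([*(S+.06*v),.15],velocity=.35); ctrl.release(); ob()
p=ctrl.get_image("top")
W=cloud(p);Z=W[...,2]
t=(np.hypot(W[...,0]-.474,W[...,1]-.02)<.09)&(Z>.014)&(Z<.03)
print(t.sum(),rect(onplane(p,t,.022)))
cv2.imwrite("pics/flat.png",cv2.resize(p["img"][150:270,170:310],(700,600)))
E
```

```text
t=11.7 tcp [0.5094 0.0403 0.0247] F [ 0.3  1.1 -1.5] op 0.244 gf 59.8
down t=12.8 tcp [0.5087 0.0399 0.0165] F [-3.4 -0.5  7.4] op 0.243 gf 61.1
rel t=13.4 tcp [0.5084 0.04   0.0154] F [ 0.  -0.2  1.2] op 1.000 gf 0.0
20 
beside t=15.4 tcp [0.5053 0.0865 0.0358] F [-0.2  0.4  0.6] op -0.001 gf 0.0
pushed t=16.2 tcp [0.4846 0.0483 0.036 ] F [1.1 0.6 0.2] op -0.001 gf 0.0
 t=17.8 tcp [0.5342 0.1398 0.1501] F [-0.2 -0.5 -0.3] op 1.000 gf 0.0
479 (array([457.09762573,  28.94807243]), array([ 43.84105682, 119.82639313]), np.float32(-28.119328))
```

View pics/flat.png

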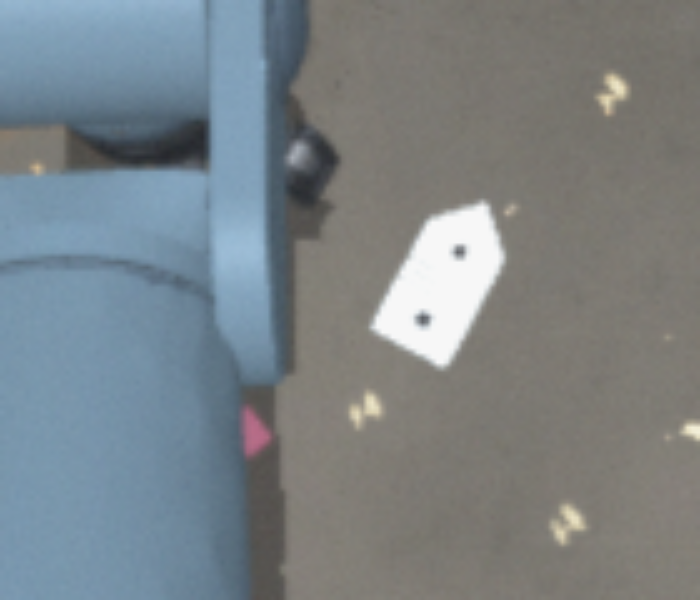

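```bash
cat > see.py <<'E'
from h import *
def fit_gauge(c0,zt):
    p=ctrl.get_image("top"); W=cloud(p); Z=W[...,2]
    c=onplane(p,np.ones((384,512),bool),zt)*1000
    near=np.hypot(c[:,0]-c0[0]*1000,c[:,1]-c0[1]*1000)<70
    g=p["img"].min(-1).astype(float).ravel()
    M=((g>170)|((Z.ravel()>zt-.006)&(Z.ravel()<zt+.006)&(g>60)))[near]
    m=np.zeros(384*512,np.uint8); m[np.nonzero(near)[0][M]]=1
    m=cv2.morphologyEx(m.reshape(384,512),cv2.MORPH_CLOSE,np.ones((3,3)))
    k,lab,st,ce=cv2.connectedComponentsWithStats(m); i=lab[tuple(np.round(pix(p,[*c0,zt])[::-1]).astype(int))]
    m=(lab==i)
    r=rect(onplane(p,m,zt))
    r2=fit_pent(c[near],m.ravel()[near].astype(float),[c0[0]*1000,c0[1]*1000,PY,0])
    return p,r,r2
E
python3 - <<'E'
from see import *
np.set_printoptions(precision=2,suppress=True)
c0=np.array([.471,.012])
p=ctrl.get_image("top"); print("seed",world(p,257.5,206.5,.022))
c0=world(p,257.5,206.5,.022)[:2]
p,r,r2=fit_gauge(c0,.022); print(r,r2.x,np.degrees(r2.x[2]),r2.fun)
E
```

```text
seed [0.47 0.02 0.02]
(array([473.49,  19.48]), array([47.08, 86.67]), np.float32(-28.357607)) [474.1   19.16  -0.48   1.45] -27.77284829281492 0.007186897365495955
```

```bash
python3 - <<'E'
from h import *
G=np.array([.4738,.0193]); gy=np.radians(-28.1); u=np.array([np.cos(gy),np.sin(gy)])
T=G-.005*u; f=gy+np.pi/2
ctrl.move_ptp([*T,.10],down(f))
ctrl.move_linear([*T,.012],velocity=.15); ob("at")
ctrl.close_gripper(50); o=ob("grip")
if not .45<o["opening"]<.58 or o["gripper_force"]<20: raise SystemExit
ctrl.move_linear([*T,.10],velocity=.15); o=ob("lift")
if not .45<o["opening"]<.58: raise SystemExit
up=np.array([np.cos(PY),np.sin(PY)]); D=PK-.005*up; fp=PY+np.pi/2
ctrl.move_ptp([*D,.10],down(fp)); ob("over")
ctrl.move_linear([*D,.048],velocity=.12); o=ob("pre"); b=o["contact_force"][2]
for z in np.arange(.046,.0285,-.0015):
    ctrl.move_linear([*D,z],velocity=.03); o=ob()
    if o["contact_force"][2]-b>7: break
E
```

```text
at t=19.3 tcp [0.4705 0.0219 0.0128] F [ 0.  -0.3  0.5] op 1.001 gf 0.0
grip t=19.7 tcp [0.4703 0.0216 0.0131] F [-1.2  1.7  4.4] op 0.496 gf 51.1
lift t=20.5 tcp [0.4685 0.0218 0.099 ] F [-0.2  0.3 -2.2] op 0.497 gf 50.9
over t=21.4 tcp [ 0.5124 -0.2183  0.0991] F [ 1.1 -0.4 -2. ] op 0.499 gf 50.9
pre t=22.0 tcp [ 0.5132 -0.2193  0.0482] F [ 0.6 -0.6 -1.5] op 0.495 gf 50.9
 t=22.3 tcp [ 0.5133 -0.2199  0.0467] F [-0.4  0.4 -2.4] op 0.493 gf 50.9
 t=22.5 tcp [ 0.5129 -0.2197  0.0445] F [-0.3 -0.6 -2. ] op 0.498 gf 50.9
 t=22.8 tcp [ 0.5128 -0.2197  0.0428] F [ 0.3 -0.3 -1.3] op 0.497 gf 50.9
 t=23.0 tcp [ 0.5128 -0.2197  0.0414] F [-0.6  0.1 -1.9] op 0.494 gf 50.9
 t=23.3 tcp [ 0.5132 -0.2199  0.0402] F [ 0.1 -1.7 -0.9] op 0.497 gf 51.0
 t=23.5 tcp [ 0.5134 -0.22    0.0387] F [ 1.4 -1.5 -0.6] op 0.496 gf 51.1
 t=23.8 tcp [ 0.5133 -0.22    0.0372] F [ 2.9 -1.9 -0.8] op 0.497 gf 51.1
 t=24.0 tcp [ 0.5133 -0.22    0.0357] F [ 4.1 -2.1 -0.9] op 0.493 gf 51.1
 t=24.3 tcp [ 0.5133 -0.22    0.0342] F [ 5.  -2.6 -0.2] op 0.500 gf 51.1
 t=24.5 tcp [ 0.5134 -0.2201  0.0329] F [ 4.2 -2.   2.5] op 0.495 gf 51.4
 t=24.8 tcp [ 0.5134 -0.2201  0.0314] F [ 4.4 -2.7  3.3] op 0.496 gf 51.6
 t=25.0 tcp [ 0.5134 -0.2201  0.0297] F [ 4.6 -3.7  3.4] op 0.495 gf 51.5
```

```bash
python3 - <<'E'
from see import *
np.set_printoptions(precision=2,suppress=True)
up=np.array([np.cos(PY),np.sin(PY)]); vp=np.array([-up[1],up[0]]); D=PK-.005*up
ctrl.release(); ob("rel")
ctrl.move_linear([*D,.10],velocity=.2)
ctrl.close_gripper(40)
ctrl.move_linear([*(D+.11*vp),.16],velocity=.35); ob()
p,r,r2=fit_gauge(PK,.038); print(r,r2.x,np.degrees(r2.x[2]),r2.fun)
W=cloud(p); Z=W[...,2]; M=p["img"].min(-1)>170
c=onplane(p,np.ones((384,512),bool),.038).reshape(384,512,2)-PK; x=c@up; y=c@vp
for a,b in((-.04,-.02),(-.02,0),(0,.02),(.02,.035)):
    m=M&(abs(y)<.012)&(x>a)&(x<b); print(a,m.sum(),np.nanmedian(Z[m])*1000 if m.any() else "")
cv2.imwrite("pics/loose.png",cv2.resize(p["img"][130:250,290:430],(700,600)))
E
```

```text
rel t=25.5 tcp [ 0.51 -0.22  0.03] F [ 0.8 -0.8 -0.2] op 1.002 gf 0.0
 t=27.3 tcp [ 0.57 -0.12  0.16] F [-0.2 -0.9  0.1] op 0.003 gf 0.0
(array([537.09,  25.95]), array([1005.18, 1414.05]), np.float32(-89.74209)) [ 576.69 -321.56   -1.61   47.48] -92.20031262798899 8.738655981392335e-27
-0.04 0 
-0.02 0 
0 0 
0.02 0 h.py:34: RuntimeWarning: invalid value encountered in scalar divide
  return ((1/(1+np.exp(np.clip(sd/.8,-30,30)))-M)**2*w).sum()/w.sum()
```

View pics/loose.png

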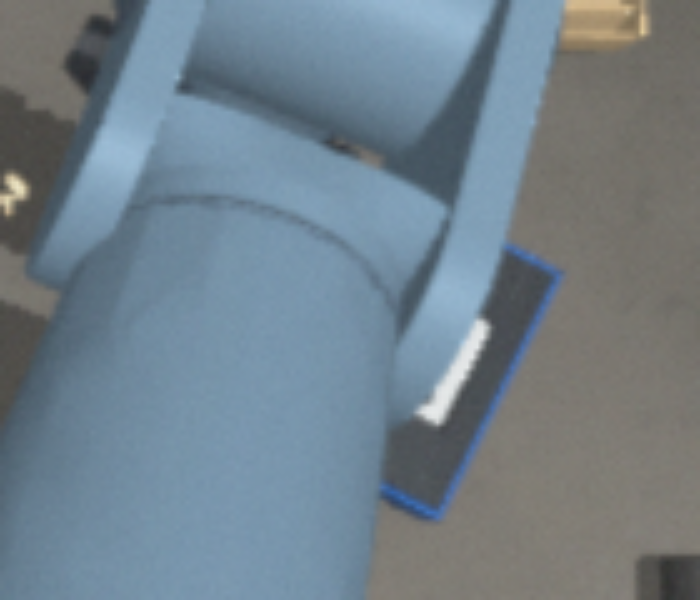

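```bash
python3 - <<'E'
from see import *
np.set_printoptions(precision=2,suppress=True)
up=np.array([np.cos(PY),np.sin(PY)]); D=PK-.006*up
ctrl.move_ptp([*D,.075],down(PY+np.pi/2)); ctrl.move_linear([*D,.045],velocity=.1); b=ob("pre")["contact_force"][2]
for z in np.arange(.043,.0255,-.001):
    ctrl.move_linear([*D,z],velocity=.04); o=ctrl.observe(); F=o["contact_force"][2]-b
    print("%.4f %.4f %.1f"%(z,o["tcp_pos"][2],F))
    if F>28: break
ctrl.move_linear([*D,.09],velocity=.2)
ctrl.move_ptp([.42,.2,.22],down(PY+np.pi/2)); ob()
p,r,r2=fit_gauge(PK,.030); print(r,r2.x,np.degrees(r2.x[2]),r2.fun)
W=cloud(p); Z=W[...,2]; vp=np.array([-up[1],up[0]])
c=onplane(p,np.ones((384,512),bool),.03).reshape(384,512,2)-PK; x=c@up; y=c@vp
for a,e in((-.04,-.02),(-.02,0),(0,.02),(.02,.035)):
    print(a,[round(float(np.nanmean(Z[m])*1000),1) for m in((x>a)&(x<e)&(y>k)&(y<k+.013) for k in(-.02,-.006,.007))])
fo=((abs(x)<.06)&(y<-.032)&(y>-.04)); print("foam",np.nanmean(Z[fo])*1000)
cv2.imwrite("pics/home.png",cv2.resize(p["img"][130:250,290:430],(700,600)))
E
```

```text
pre t=28.4 tcp [ 0.51 -0.22  0.05] F [-1.2  0.6  1.7] op -0.005 gf 0.0
0.0430 0.0435 -1.9
0.0420 0.0421 -2.2
0.0410 0.0409 -0.9
0.0400 0.0399 -1.1
0.0390 0.0389 -1.8
0.0380 0.0380 -1.0
0.0370 0.0371 -0.9
0.0360 0.0361 -0.5
0.0350 0.0350 0.3
0.0340 0.0337 -0.8
0.0330 0.0327 -1.2
0.0320 0.0318 -1.6
0.0310 0.0309 -1.3
0.0300 0.0301 -0.3
0.0290 0.0301 6.7
0.0280 0.0300 14.7
0.0270 0.0300 23.2
0.0260 0.0299 30.3
 t=35.0 tcp [0.42 0.2  0.22] F [-0.9  1.1 -0.5] op 0.001 gf 0.0
(array([ 513.17, -229.03]), array([122.08, 138.98]), np.float32(-28.544884)) [ 544.13 -342.49   -2.25   50.98] -128.93939896882634 8.738655981392335e-27
-0.04 [30.1, 30.4, 30.5]
-0.02 [30.1, 31.1, 30.5]
0 [30.3, 30.6, 30.3]
0.02 [29.3, 30.0, 28.7]
foam 30.40876384737597h.py:34: RuntimeWarning: invalid value encountered in scalar divide
  return ((1/(1+np.exp(np.clip(sd/.8,-30,30)))-M)**2*w).sum()/w.sum()
```

View pics/home.png

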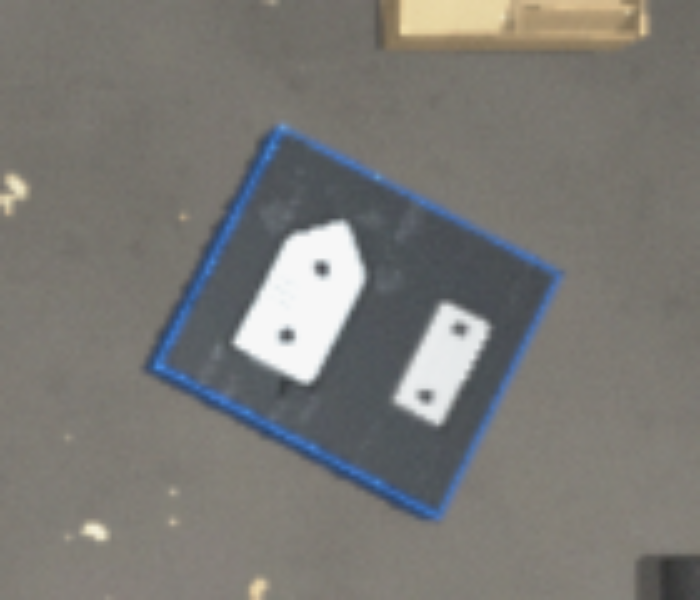

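The picture shows the gauge in the cutout, point to point (tip near (361,174) in the full image), and its top reads 30 mm, the same as the foam. The press met no resistance until 30 mm, so I'll press both ends as well and check the plane before handing in.

```bash
python3 - <<'E'
from see import *
np.set_printoptions(precision=2,suppress=True)
up=np.array([np.cos(PY),np.sin(PY)]); vp=np.array([-up[1],up[0]])
ctrl.move_ptp([*(PK+.012*up),.07],down(PY+np.pi/2))
for s in(.012,-.028):
    D=PK+s*up
    ctrl.move_linear([*D,.05],velocity=.2); b=ob("pre")["contact_force"][2]
    ctrl.move_linear([*D,.034],velocity=.08)
    for z in(.032,.0305,.029,.028,.027,.026):
        ctrl.move_linear([*D,z],velocity=.06); o=ctrl.observe(); F=o["contact_force"][2]-b
        print(s,"%.4f %.4f %.1f"%(z,o["tcp_pos"][2],F))
        if F>22: break
    ctrl.move_linear([*D,.05],velocity=.2)
ctrl.move_linear([*D,.09],velocity=.25)
ctrl.move_ptp([.30,.42,.24],down(PY+np.pi/2)); ob()
p=ctrl.get_image("top"); W=cloud(p); Z=W[...,2]
c=onplane(p,np.ones((384,512),bool),.03).reshape(384,512,2)-PK; x=c@up; y=c@vp
m=(p["img"].min(-1)>190)&(abs(x)<.05)&(abs(y)<.026)
A=np.c_[x[m],y[m],np.ones(m.sum())]; print("n",m.sum(),"plane slope x,y (mm/m), z0",np.linalg.lstsq(A,Z[m]*1000,rcond=None)[0])
print(x[m].min(),x[m].max(),y[m].min(),y[m].max(),rect(onplane(p,m,.03)))
for l,z in(("dark_plate",.028),("red_plate",.028),("steel_block",0)):
    for d in ctrl.mark_of(p,l)[:1]: print(l,d["score"],world(p,*(np.array(d["location"])*[512,384]),z=z)*1000)
cv2.imwrite("pics/final.png",p["img"])
E
```

```text
pre t=37.0 tcp [ 0.53 -0.23  0.05] F [ 0.2 -0.2  0.3] op 0.003 gf 0.0
0.012 0.0320 0.0322 -0.4
0.012 0.0305 0.0305 0.0
0.012 0.0290 0.0300 6.2
0.012 0.0280 0.0300 13.8
0.012 0.0270 0.0300 21.3
0.012 0.0260 0.0299 28.2
pre t=39.5 tcp [ 0.49 -0.21  0.05] F [-0.1 -0.4  0.4] op -0.002 gf 0.0
-0.028 0.0320 0.0321 -0.9
-0.028 0.0305 0.0305 -0.1
-0.028 0.0290 0.0300 7.4
-0.028 0.0280 0.0300 14.6
-0.028 0.0270 0.0299 23.9
 t=44.0 tcp [0.3  0.42 0.24] F [-0.4 -0.7 -0.1] op 0.001 gf 0.0
n 464 plane slope x,y (mm/m), z0 [nan nan nan]
-0.04261378146814529 0.039916076150725725 -0.02280735937462827 0.021949235705158412 (array([ 515.86, -221.91]), array([44.41, 82.55]), np.float32(-29.043814))
dark_plate 0.71 [491.67 158.14  28.  ]
red_plate 0.92 [482.18 258.76  28.  ]
steel_block 0.74 [672.85  36.23   0.  ]
```

View pics/final.png

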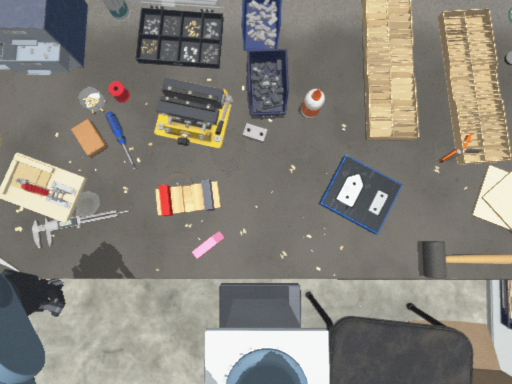

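The gauge sits home at (350,188): all three press points stop rigidly at 30.0 mm. The dark plate (209,193) and red plate (164,198) still stand in the rack, the block (255,132) hasn't moved, and the arm is clear.

```bash
python3 -c "
from workcell import ctrl
print(ctrl.hand_in())"
```

```text
the job is handed in; nothing more can be done
None
```

I handed the job in at about 44 s with the gauge point-first in the cutout, its top level with the foam at 30 mm; it already sat at that height when I went to press it, so I never felt the ribs give, and the other two plates and the steel block look undisturbed.

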